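# Close up the resin curing cabinet: hang its lift-off door, lower its hatch

### The job

Get the small white curing cabinet ready for a run: hang its loose front door back on the two upright hinge pins at the left of the opening so that it sits fully down on both brackets and is shut flat against the front, and let go of it. Then take the hatch by its bar, swing it forward off its rear stop past vertical and lower it gently, never letting it fall, until it lies fully closed with its lip over the top edge of the door. Leave the pendants in the cabinet and the mug, tub and bead jar round it undisturbed, and never tip the door over.

Things in the scene. Friction and masses are not known exactly. Their poses are not given: they have to be found in the camera images.
- cabinet: White bench cabinet for curing resin, fixed, open at front and top. Origin on the worktop under the chamber's centre; x to its back, y to its left (seen from the front), z up. Chamber 115 mm deep (x), 150 wide (y), side walls 8 thick, tops at z 120. Sill in front: x to -79, top at z 19. At the right a control column, y -75 to -117, 120 high. Two hatch stops behind (x to 83, z to 153).
- door_seat (a point): Where the door's origin (door) lies when it is hung and shut: cabinet x -68, y 0, z 20, axes as the cabinet, door axes the same. The shut door's inner face then lies 0.5 mm before the front edges of the side walls (x -57.5).
- pin_lower (a point): Foot of the lower hinge pin, at the top of its bracket, left of the opening: cabinet x -68, y 85, z 34. The pin points up: 7 mm in diameter, 13 high, the top 5 mm a cone down to 2.4. The bracket is a 4 mm plate, x -77 to -30, y 76 to 94.
- pin_upper (a point): Foot of the upper hinge pin, exactly above the lower: cabinet x -68, y 85, z 88; same pin and bracket. Its bracket (underside z 84) bars the lower knuckle from above, so the door comes in from the front, 15 to 28 mm above its hung height, and is then lowered.
- door: Loose door, white frame with amber pane, standing upright on the worktop: 20 mm thick (x), 146 wide (y), 96 high, 0.2 to 0.33 kg. Origin at the centre of its underside; x to its inner side, y to its hinge edge, z up. Black knob 15 mm out of the outer face at y -60, z 45. Two knuckles at y +85: upright tubes, outside 17, bore 11, length 14. Lift by pinching the top edge across the thickness.
- door_lower (a point): Lower end of the lower knuckle's bore: door x 0, y 85, z 14. Meets pin_lower when hung.
- door_upper (a point): Lower end of the upper knuckle's bore: door x 0, y 85, z 68. Meets pin_upper when hung.
- door_top (a point): Middle of the door's top edge: door x 0, y 0, z 96. Axes as the door.
- hatch (a joint): Angle of the cabinet's top hatch, rad: 0 closed, lying level on its stop; 1.57 upright; 1.80 leaning back on the rear stop, where it starts (or falls back to from 1.70). White frame, amber pane, 154 mm wide, 150 from hinge to front edge, 8 thick, 0.30 kg; lightly damped hinge: it falls when let go.
- hatch_lip (a point): Middle of the lower edge of the hatch's front lip (3 mm thick, 146 wide). Closed, it hangs 6 mm in front of the shut door's outer face and overlaps its top edge by 6 mm: a door not fully down, or ajar, keeps the hatch from closing.
- hatch_hinge (a point): Middle of the hatch's hinge axis: cabinet x 62.5, y 0, z 124. The axis runs along the cabinet's y; axes as the cabinet.
- hatch_bar (a point): Middle of the hatch's steel pull bar: round, 10 mm in diameter, 92 long, parallel to the hinge axis, 187 from it, 36 beyond the front edge, on an arm at each end. It can turn in a grip across it. Its axes turn with the hatch. Closed: cabinet x -124.5, y 0, z 125; upright: z 311.
- pendant_4: Light blue flower pendant, 31 mm, 5 mm thick, lying on the cabinet's floor. Leave alone.
- pendant_0: Pink flower pendant, 35 mm, 5 mm thick, lying on the cabinet's floor. Leave alone.
- pendant_2: Beige flower pendant, 34 mm, 5 mm thick, lying on the cabinet's floor. Leave alone.
- mug: White mug with small leaf marks, 92 x 127 mm over the handle, 95 high, standing in the front half of the worktop. Origin under its middle. Leave alone.
- tub: Blue tapered plastic tub, 78 x 96 mm, 161 high, standing in the front half of the worktop (another one, at the back wall, is furniture). Origin under its middle. Leave alone.
- jar: Small glass jar of yellow beads with a tan lid, 42 mm in diameter, 50 high, standing close to the left of the cabinet, beside the hinge brackets. Origin under its middle. Leave alone.

How it is judged:
By the outcome, as a careful person would: the job done as asked, in the order asked, and still so for the second after the job is handed in, with the robot touching nothing.
It also fails if it takes over 58 s, if anything falls off the work surface, if the arm or the gripper's body presses on something with over 40 N, if the wrist force passes 120 N, or if a joint passes its speed limit or range.

### The arm

A 6-joint arm with a two-finger parallel gripper is mounted at the origin on a cart in front of the work surface, level with it; the furniture and walls round the work are solid. World frame = base frame: x ahead of the robot, y to its left, z up, the work surface at z = 0. Lengths are in m, angles in rad, forces in N, time in s.
With the tool pointing down it reaches from about 0.35 to 1 m from the base axis. Payload 7.1 kg.
Tool frame: the origin (TCP) lies between the finger pads; the fingertips stand 22 mm ahead of it and the grasp point (between the pads) lies 3 mm ahead of it; z points along the fingers, y is the line along which they close (so a half turn about z gives the same grasp; the last joint's range is limited). The gripper opens to 85 mm and grips with 20 to 120 N. Pads are 22 mm wide; open, the fingers measure 114 mm over their backs; the gripper's body (76 mm by 85 mm) begins 54 mm behind the grasp point. The pads swing forward as they close: fully open they stand 13 mm farther back than shut.
Start: joints at [1.128, 0.423, 1.63, -0, 1.089, -0.019], TCP at [0.257, 0.57, 0.223] pointing down, gripper open.
Joint ranges: [-3, 3], [-0.9, 2.11], [0.09, 2.58], [-1.31, 4.45], [0.11, 2.69], [-2.54, 2.54]. Speed limits (rad/s): [2.39, 2.39, 3.01, 3.14, 3.14, 3.14].

### API

Orientations are given as a rotation vector (axis times angle).
In Python, from rig import manip gives the robot as it stands. The module is installed in compiled form; this text tells all that it offers. Calls block until the motion is done:
- manip.move_to(position, orientation): joint-space move of the TCP to a pose.
- manip.servo_line(position, orientation=None, rate=0.15): straight line of the TCP; orientation=None keeps the orientation; rate is the mean speed in m/s.
- manip.set_joints(angles): joint-space move.
- manip.command_gripper(opening, f_grip=None): finger opening in m; f_grip is the grip in N (None keeps the last); returns when the fingers have stopped.
- manip.hold(seconds).
- manip.solve_ik(position, orientation): joint angles nearest the present ones, or None.
- manip.camera(name): name is "scene" or "top"; returns a dict with "image" (400x640x3 uint8, red, green, blue), "fx", "fy", "cx", "cy" (pixels), "k1" (the pictures are not rectified: a ray, as slopes to the right and down, at radius r is drawn at 1 + k1 r^2 times it, then the intrinsics apply), "cam_to_world" (4x4, takes a point from camera to world coordinates). Camera axes: x right, y down, z forward; pixel columns grow to the right and rows downward; lengths in m; the calibration is good to about 2 mm. A picture is of the moment at which its call begins. There is no depth.
A pose or a line that the arm cannot do raises manip.IKError and nothing moves.
- manip.sign_off(): hands the job in; it is judged then, once.
Readings, each from a call of its own:
- manip.get_time(): time.
- manip.get_joint_positions(): joint angles.
- manip.get_joint_vel(): joint speeds.
- manip.get_tau(): joint torques, N m.
- manip.get_position(): TCP position.
- manip.get_ee_rot(): TCP orientation.
- manip.get_contact_force(): force on the tool from outside, world axes, zero at the start.
- manip.get_torque(): the same for the moment, N m.
- manip.get_width(): finger opening in m.
- manip.get_grip_force(): force on a finger pad.
Only numpy, scipy, OpenCV 4.12 (cv2) and the standard library are available. Lean on these libraries where they do the work, as an engineer would, in place of code of your own. Each camera call takes 0.05 s, during which the arm holds its last target. There are 200 camera calls.

## Working session

There is one attempt and no reset: what is moved stays moved. The work goes in short steps, each a Python script; the robot and the scene stay as the last script left them, time stands still between calls to the robot, and variables do not carry over. Pictures are saved under pics/ and viewed, at most 10 in all, crops included, and the job is handed in when it is done.

```bash
mkdir -p pics
python3 - <<'E'
from rig import manip
import cv2,numpy as np,pickle
d={}
for n in("scene","top"):
    c=manip.camera(n);d[n]=c
    cv2.imwrite(f"pics/{n}0.png",c["image"][:,:,::-1])
    print(n,c["fx"],c["fy"],c["cx"],c["cy"],c["k1"]);print(np.round(c["cam_to_world"],4))
pickle.dump(d,open("cams.pkl","wb"))
print(manip.get_time(),manip.get_ee_rot(),manip.get_position())
E
```

```text
scene 458.92784917635305 458.92784917635305 319.56037439430787 204.71857454055754 -0.06889389761049373
[[ 0.9955  0.0876 -0.0372  0.6046]
 [ 0.0935 -0.8256  0.5565 -0.8712]
 [ 0.018  -0.5574 -0.83    1.422 ]
 [ 0.      0.      0.      1.    ]]
top 485.7494846791683 485.7494846791683 323.55856958708154 190.00074701017405 -0.08454339636437906
[[ 0.0067 -0.9968  0.0794  0.4401]
 [-0.9997 -0.0086 -0.0232  0.0349]
 [ 0.0238 -0.0792 -0.9966  1.4627]
 [ 0.      0.      0.      1.    ]]
0.1 [-6.60689375e-01 -3.07097678e+00  2.15236491e-03] [0.25675744 0.56924752 0.2226056 ]
```

View pics/scene0.png

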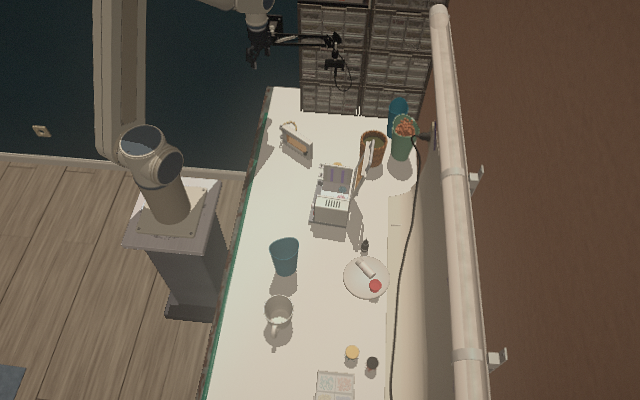

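View pics/top0.png

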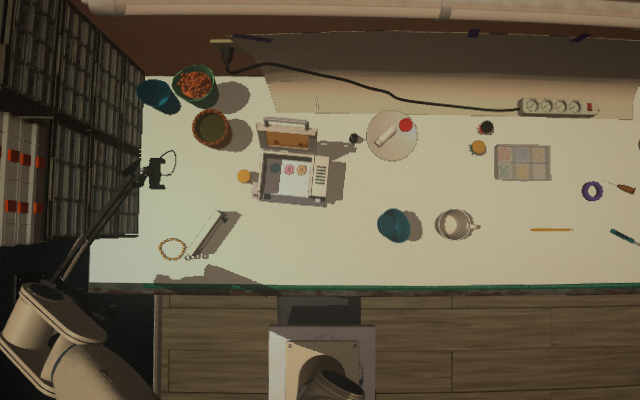

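The scene view shows the cabinet at about (333,195) with its hatch leaning back, and the door at (296,142). In the top view the cabinet is at (290,178) with its hatch up at (287,135), the jar is at (244,177), and the door runs from about (222,212) to (190,258). I'll enlarge these areas.

```bash
cat > h.py <<'E'
import cv2,numpy as np,pickle
C=pickle.load(open("cams.pkl","rb"))
def K(c): return np.array([[c["fx"],0,c["cx"]],[0,c["fy"],c["cy"]],[0,0,1]]),np.array([c["k1"],0,0,0,0.])
def pix(c,P):
    T=np.linalg.inv(c["cam_to_world"]);k,d=K(c)
    return cv2.projectPoints(np.atleast_2d(np.array(P,float)),cv2.Rodrigues(T[:3,:3])[0],T[:3,3],k,d)[0][:,0]
def atz(c,uv,z):
    k,d=K(c);n=cv2.undistortPoints(np.array([[uv]],float),k,d)[0,0]
    T=c["cam_to_world"];r=T[:3,:3]@[n[0],n[1],1];o=T[:3,3]
    return o+r*(z-o[2])/r[2]
def crop(im,x0,y0,w,h,s,name,g=10):
    a=cv2.resize(im[y0:y0+h,x0:x0+w,::-1],None,fx=s,fy=s,interpolation=cv2.INTER_CUBIC)
    for x in range(x0-x0%g+g,x0+w,g):
        cv2.line(a,((x-x0)*s,0),((x-x0)*s,6),(0,0,255),1);cv2.putText(a,str(x),((x-x0)*s-10,18),0,.4,(0,0,255),1)
    for y in range(y0-y0%g+g,y0+h,g):
        cv2.line(a,(0,(y-y0)*s),(6,(y-y0)*s),(0,0,255),1);cv2.putText(a,str(y),(8,(y-y0)*s+4),0,.4,(0,0,255),1)
    cv2.imwrite("pics/"+name,a)
E
python3 - <<'E'
from h import *
crop(C["top"]["image"],240,112,104,100,6,"tc.png")
crop(C["top"]["image"],150,200,95,75,8,"td.png")
crop(C["scene"]["image"],270,115,115,85+30,5,"sc.png")
E
```

```text
(no output)
```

View pics/tc.png

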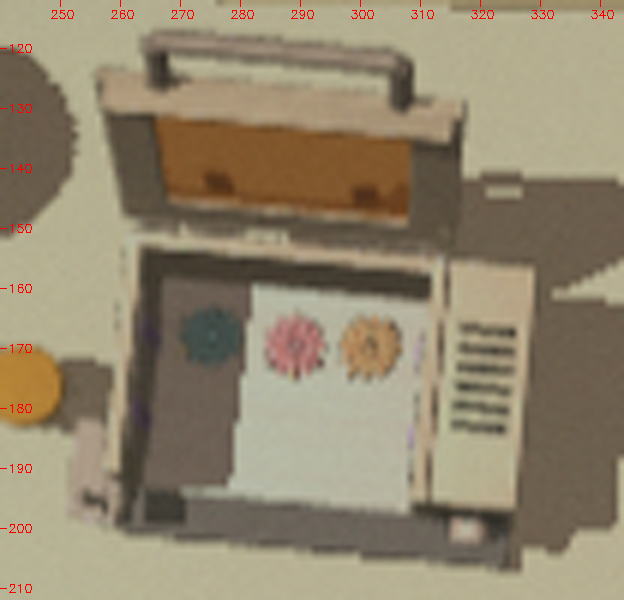

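View pics/td.png

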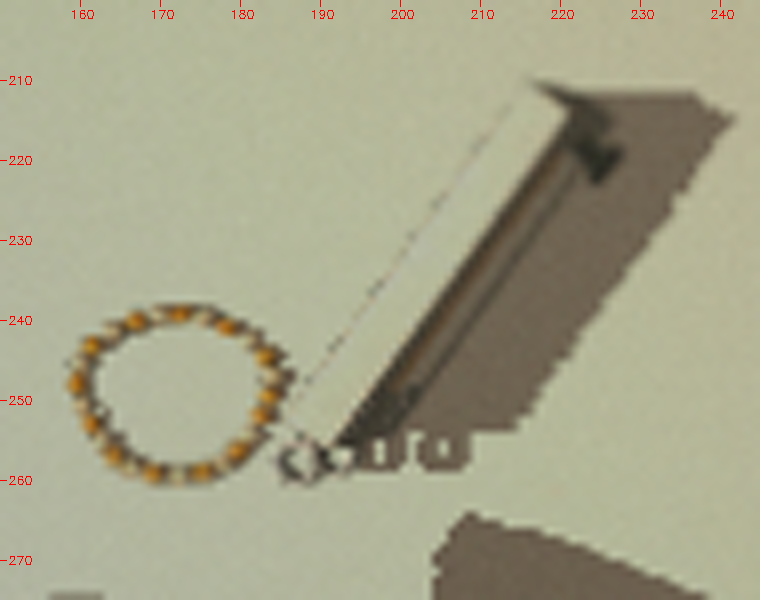

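View pics/sc.png

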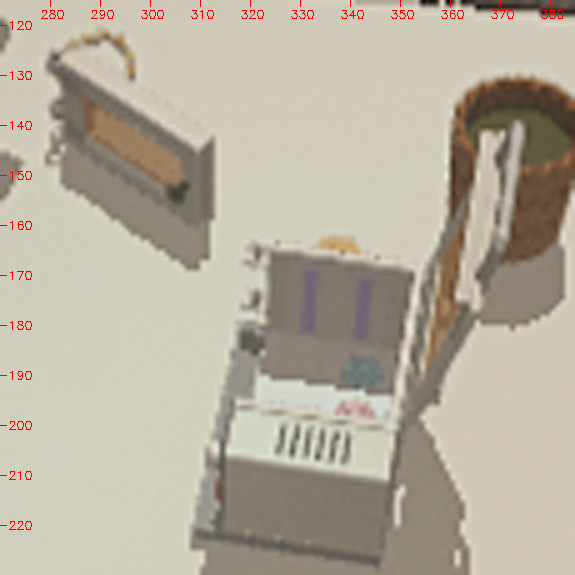

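The cabinet crop shows the hatch bar ends at about (264.5,119.5) and (308,122.5), the column's front top corner at (325.5,197) and the upper hinge bracket at (255,190). The door crop shows the top face with corners at about (216,210), (222,214), (192,256) and (186,251), and the knob at (224,220). The hinge edge is at the lower left. Next I'll fit both poses.

```bash
cat > fit.py <<'E'
from h import *
from scipy.optimize import least_squares
def W(p,P):
    c,s=np.cos(p[2]),np.sin(p[2]);P=np.array(P,float)/1000
    return np.c_[p[0]+c*P[:,0]-s*P[:,1],p[1]+s*P[:,0]+c*P[:,1],P[:,2]]
def fit(obs,p0,cams=C):
    def f(p):
        return np.concatenate([(pix(cams[n],W(p,[o[0] for o in L]))-[o[1] for o in L]).ravel() for n,L in obs.items()])
    r=least_squares(f,p0,loss="soft_l1");return r.x,f(r.x).reshape(-1,2)
a=1.80
def hp(r,y,off=0): # hatch plane point
    return (62.5-r*np.cos(a)-off*np.sin(a),y,124+r*np.sin(a)-off*np.cos(a))
E
python3 - <<'E'
from fit import *
obs={"top":[((-57.5,-75,120),(308.8,195.5)),((-57.5,-117,120),(325.5,197)),((-79,-117,19),(326,206.5)),((-79,83,19),(260.5,200.5)),
 ((-77,94,88),(251.5,198)),((-30,94,88),(254,182)),((-68,85,101),(255.5,194.5)),
 (hp(187,41),(265.5,118.5)),(hp(187,-41),(307,122))],
"scene":[((-57.5,-117,120),(314.5,209)),((-57.5,-75,120),(318,197)),((-57.5,83,120),(323,165)),((-79,-117,0),(308.5,222)),((-68,85,101),(320,164))]}
c0=atz(C["top"],(287,178),.12)
p,r=fit(obs,[c0[0],c0[1],0]);print("cab",p);print(np.round(r,1).tolist())
dt=atz(C["top"],(204,233),.096)
obsd={"top":[((10,-73,96),(216.5,210.5)),((-10,-73,96),(222,214)),((10,73,96),(186,251)),((-10,73,96),(192,255.5)),((-20,-60,45),(224,220))],
"scene":[((-10,73,96),(281,127.5)),((-10,-73,96),(309.5,145)),((10,-73,96),(312.5,142)),((-20,-60,45),(305.5,152.5))]}
best=None
for y in (-.5,.5,1,-1,2.5):
    q,rr=fit(obsd,[dt[0],dt[1],y])
    if best is None or abs(rr).sum()<abs(best[1]).sum(): best=(q,rr)
print("door",best[0]);print(np.round(best[1],1).tolist())
q=best[0]
ov={}
for n in("top","scene"):
    im=C[n]["image"][:,:,::-1].copy();S=4;im=cv2.resize(im,None,fx=S,fy=S,interpolation=cv2.INTER_CUBIC)
    def ln(pp,A):
        u=np.round((pix(C[n],W(pp,A))+.5)*S*16-8).astype(np.int32);cv2.polylines(im,[u.reshape(-1,1,2)],False,(0,0,255),1,cv2.LINE_AA,4)
    for z in(96,0): ln(q,[(x,y,z) for x,y in((-10,-73),(10,-73),(10,73),(-10,73),(-10,-73))])
    for z in (14,28,68,82): ln(q,[(8.5*np.cos(t),85+8.5*np.sin(t),z) for t in np.linspace(0,6.3,20)])
    for x,y in((-10,-73),(10,-73),(10,73),(-10,73)): ln(q,[(x,y,0),(x,y,96)])
    ln(p,[(-57.5,83,120),(57.5,83,120),(57.5,-117,120),(-57.5,-117,120),(-57.5,-75,120),(57.5,-75,120)])
    ln(p,[(-57.5,75,120),(57.5,75,120),(57.5,-75,120)])
    ln(p,[(-57.5,-117,120),(-57.5,-117,0)]);ln(p,[(-57.5,83,19),(-79,83,19),(-79,-117,19),(-79,-117,0)])
    for z in(34,88): ln(p,[(-77,76,z),(-77,94,z),(-30,94,z),(-30,76,z)]);ln(p,[(-68,85,z),(-68,85,z+13)])
    ln(p,[hp(187,46),hp(187,-46)]);ln(p,[hp(0,77),hp(150,77),hp(150,-77),hp(0,-77)])
    ov[n]=im
t=np.vstack([np.hstack([ov["top"][110*4:215*4,240*4:340*4],ov["top"][195*4:270*4+120,150*4:250*4]])])
cv2.imwrite("pics/ov1.png",t[:600])
s=ov["scene"][118*4:228*4,270*4:385*4];cv2.imwrite("pics/ov2.png",s)
E
```

```text
cab [ 0.59485966  0.10533458 -0.0719318 ]
[[3.5, -0.2], [1.9, -0.5], [-0.2, -0.6], [-1.8, 0.0], [0.7, 0.1], [-0.3, -0.4], [-0.3, 0.4], [4.5, 0.8], [-3.2, 0.0], [-0.2, -2.6], [-1.6, -0.5], [0.7, -3.4], [-0.3, 1.9], [0.8, 0.0]]
door [0.42596766 0.33761906 0.96337507]
[[-0.2, -1.1], [0.1, -0.5], [-0.2, 0.9], [-0.4, 0.6], [1.4, -0.3], [0.2, -1.0], [-0.3, -0.1], [0.2, -0.1], [-0.4, 0.8]]
```

View pics/ov1.png

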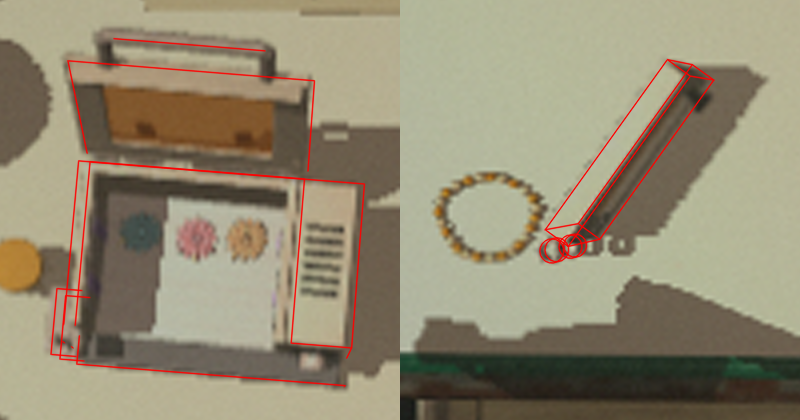

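View pics/ov2.png

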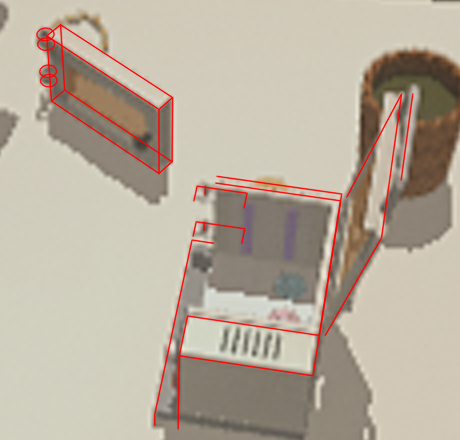

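The misfit suggests the 150 mm chamber width is the outer size, with walls from y 67 to 75, which agrees with the column starting at -75 and the bracket at 76. I'll refit with that and overlay again.

Run:
```python
from fit import *
obs={"top":[((-57.5,75,120),(259.5,197)),((57.5,75,120),(262,153)),((-57.5,-67,120),(308.8,195.5)),((-57.5,-75,120),(311.8,196)),((-57.5,-117,120),(325.5,197)),((57.5,-117,120),(328.8,156.5)),
 ((-79,-117,19),(326,206.5)),((-79,75,19),(260.5,200.5)),
 ((-77,94,88),(251.5,198)),((-30,94,88),(254,182)),((-68,85,101),(255.5,194.5)),
 (hp(187,0),(286.2,120.5)),(hp(150,77),(256.5,124.5)),(hp(150,-77),(317.5,129.5))],
"scene":[((-57.5,-117,120),(314.5,209)),((-57.5,-75,120),(318,197)),((57.5,-117,120),(348,211)),((-57.5,75,120),(323,165)),((57.5,75,120),(352,169)),((-79,-117,0),(308.5,222)),((-68,85,101),(320.5,163.5)),(hp(187,0),(370.5,143))]}
p,r=fit(obs,[.59,.1,0]);print("cab",p);print(np.round(r,1).tolist())
q,_=p,0
ov={}
for n in("top","scene"):
    S=6;im=cv2.resize(C[n]["image"][:,:,::-1],None,fx=S,fy=S,interpolation=cv2.INTER_CUBIC)
    def ln(pp,A):
        u=np.round((pix(C[n],W(pp,A))+.5)*S*16-8).astype(np.int32);cv2.polylines(im,[u.reshape(-1,1,2)],False,(0,0,255),1,cv2.LINE_AA,4)
    ln(p,[(-57.5,75,120),(57.5,75,120),(57.5,-117,120),(-57.5,-117,120),(-57.5,-75,120),(57.5,-75,120)])
    ln(p,[(-57.5,75,120),(-57.5,75,19)])
    ln(p,[(-57.5,67,120),(57.5,67,120),(57.5,-67,120),(-57.5,-67,120)])
    ln(p,[(-57.5,-117,120),(-57.5,-117,0)]);ln(p,[(-79,75,19),(-79,-117,19),(-79,-117,0)])
    for z in(34,88): ln(p,[(-77,76,z),(-77,94,z),(-30,94,z),(-30,76,z)]);ln(p,[(-68,85,z),(-68,85,z+13)])
    ln(p,[hp(187,46),hp(187,-46)]);ln(p,[hp(150,77),hp(150,-77)])
    ov[n]=im
a=ov["top"][114*6:212*6,246*6:332*6];b=ov["scene"][122*6:220*6,306*6:380*6][:,:284]
b=np.vstack([b,np.zeros((a.shape[0]-b.shape[0],b.shape[1],3),np.uint8)]) if b.shape[0]<a.shape[0] else b[:a.shape[0]]
cv2.imwrite("pics/ov3.png",np.hstack([a,b])[:600,:800])
```

```text
cab [ 0.59391761  0.10624773 -0.06848862]
[[-1.5, -5.6], [-0.4, -2.6], [0.4, -0.2], [0.2, -0.5], [1.7, -0.3], [1.4, -0.8], [-0.4, -0.4], [0.7, 0.7], [0.5, 0.6], [-0.6, 0.1], [-0.6, 0.8], [0.1, 0.5], [-0.5, 0.7], [0.1, 0.4], [-0.3, -2.7], [-1.8, -0.7], [-0.4, 0.2], [0.0, -1.9], [2.3, -1.6], [-0.4, 1.7], [0.0, 0.4], [0.5, 8.2]]
```

View pics/ov3.png

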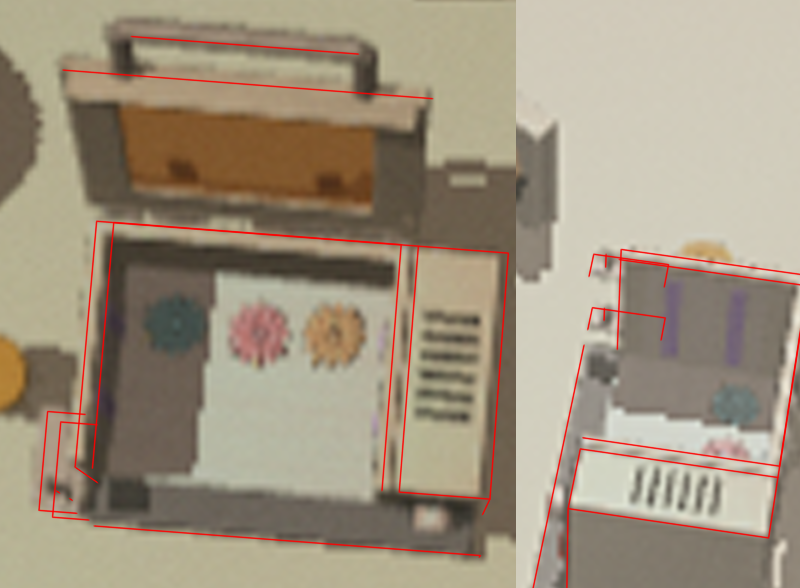

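The refit agrees to about 1 px. In the overlay the pins, bracket edges, sill and hatch edge coincide with the model, with the upper pin near (605,262) in the right panel. Next I'll grasp and lift the door.

```bash
cat >> h.py <<'E'
CAB=np.array([.5939,.1062,-.0685]); DOOR=np.array([.4260,.3376,.9634])
def down(th):
    f=(th+np.pi/2)/2; return np.pi*np.array([np.cos(f),np.sin(f),0])
def cab(x,y,z):
    c,s=np.cos(CAB[2]),np.sin(CAB[2]);x,y,z=x/1e3,y/1e3,z/1e3
    return np.array([CAB[0]+c*x-s*y,CAB[1]+s*x+c*y,z])
def st(m,t=""):
    print(t,"t",round(m.get_time(),2),"p",np.round(m.get_position(),4),"F",np.round(m.get_contact_force(),1),"T",np.round(m.get_torque(),2),"w",round(m.get_width(),4))
E
python3 - <<'E'
from h import *
from rig import manip as m
o=down(DOOR[2]);g=[DOOR[0],DOOR[1]]
m.move_to([*g,.19],o);m.command_gripper(.055)
m.servo_line([*g,.088],o,rate=.12);st(m,"down")
m.command_gripper(.0,60);st(m,"grip")
m.servo_line([*g,.15],o,rate=.1);st(m,"up");print(m.get_joint_positions())
# carry in front of the cabinet, above
pre=cab(-150,0,0);m.move_to([pre[0],pre[1],.17],down(CAB[2]));st(m,"pre");print(m.get_joint_positions())
for n in C: C[n]=m.camera(n)
pickle.dump(C,open("cams.pkl","wb"))
T=np.hstack([cv2.resize(C["top"]["image"][150:250,240:340],None,fx=4,fy=6),cv2.resize(C["scene"]["image"][130:230,270:370],None,fx=4,fy=6)])
cv2.imwrite("pics/held.png",T[:,:,::-1])
E
```

```text
down t 2.62 p [0.4265 0.3379 0.0886] F [-0.9 -0.1 -0.1] T [ 0.02 -0.01  0.  ] w 0.0552
grip t 3.19 p [0.426  0.3377 0.0881] F [-1.1  0.6  1.4] T [-0.05  0.04 -0.02] w -0.0003
up t 3.96 p [0.4257 0.3374 0.1497] F [-0.8  0.1  0.6] T [0.07 0.05 0.04] w -0.0002
[ 6.48256306e-01  4.04965805e-01  1.86469550e+00 -3.70391172e-05
  8.72522409e-01 -3.15134953e-01]
pre t 4.85 p [0.4444 0.1169 0.1697] F [ 0.1 -0.4 -0.2] T [ 0.04 -0.07  0.02] w -0.0003
[2.31094530e-01 2.61397132e-01 2.02820446e+00 3.34343537e-04
 8.52124070e-01 2.97783526e-01]
```

Run:
```python
from h import *
a=cv2.resize(C["top"]["image"][190:280,150:340],None,fx=4,fy=4,interpolation=cv2.INTER_CUBIC)
b=cv2.resize(C["scene"]["image"][115:175,265:360],None,fx=4,fy=4,interpolation=cv2.INTER_CUBIC)
b=np.hstack([b,np.zeros((240,380,3),np.uint8)])
cv2.imwrite("pics/miss.png",np.vstack([a,b])[:,:,::-1])
```

```text
(no output)
```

View pics/miss.png

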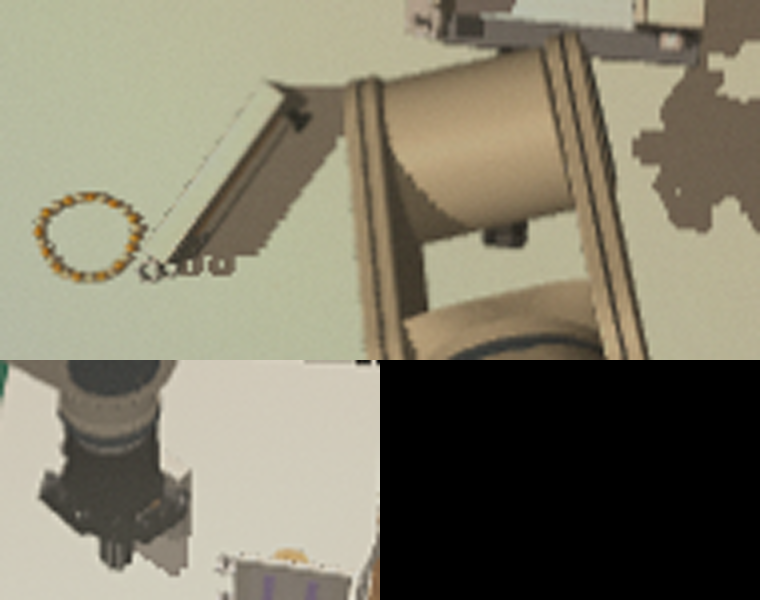

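Run:
```python
from fit import *
print("TCP tip proj", pix(C["scene"],[.4444,.1169,.148]),pix(C["top"],[.4444,.1169,.17]))
print("door top centre",pix(C["top"],[.426,.3376,.096]),pix(C["scene"],[.426,.3376,.096]))
D=[(10,-73,96),(-10,-73,96),(10,73,96),(-10,73,96),(-20,-60,45)]
for n in C: print(n,pix(C[n],W(DOOR,D)).round(1).tolist())
for z in(.096,.0): print(z,[atz(C["top"],u,z).round(3).tolist() for u in((216.5,210.5),(222,214),(186,251),(192,255.5))])
# epipolar check: same physical points in both, z free
for n,u in(("scene",(281,127.5)),("scene",(309.5,145))): print(atz(C[n],u,.096).round(3),atz(C[n],u,.0).round(3))
```

```text
TCP tip proj [[293.95291146 170.71245771]] [[281.02489667 226.72041887]]
door top centre [[203.95577598 232.69279357]] [[296.73408494 134.08690927]]
scene [[312.7, 141.9], [309.3, 144.9], [284.7, 123.7], [281.2, 126.5], [305.1, 153.3]]
top [[216.3, 209.4], [222.1, 213.5], [185.8, 251.9], [191.6, 256.1], [225.5, 219.7]]
0.096 [[0.489, 0.304, 0.096], [0.479, 0.288, 0.096], [0.374, 0.387, 0.096], [0.362, 0.37, 0.096]]
0.0 [[0.492, 0.323, 0.0], [0.482, 0.306, 0.0], [0.37, 0.412, 0.0], [0.357, 0.393, 0.0]]
[0.36  0.366 0.096] [0.343 0.455 0.   ]
[0.481 0.287 0.096] [0.472 0.371 0.   ]
```

Run:
```python
from h import *
g=cv2.cvtColor(C["scene"]["image"],cv2.COLOR_RGB2GRAY)
print("     ",*range(284,306))
for y in range(148,178): print(y,*["%3d"%v for v in g[y,284:306]])
from rig import manip as m
print(m.get_time(),m.get_position(),m.get_ee_rot(),m.get_joint_positions())
```

```text
284 285 286 287 288 289 290 291 292 293 294 295 296 297 298 299 300 301 302 303 304 305
148  67  67  66  66  64  64  67  65  70  66  69  67  66  68  68  67  70  67  67  69  66  69
149  65  66  66  65  66  68  66  67  67  66  68  68  69  69  66  66  69  68  67  66  72  72
150  68  66  67  68  68  68  64  69  68  68  67  68  70  68  68  70  67  64  68  89  99  76
151  67  66  67  67  65  68  67  67  68  68  68  69  67  70  70  68  69  65  81  93  87  78
152  75  67  75  70  66  67  67  70  70  67  68  68  71  66  68  68  66  91  86  79  73  79
153 131  83  87  74  68  69  69  70  68  70  69  69  68  67  66  87  88  80  75  71  72  86
154  97  73  77  71  70  68  69  65  67  68  78  70  69  67  67 103  84  69  69  69  69  75
155  69  70  66  67  70  69  70  69  69  78  76  71  70  68  71  83  80  85  75  71  69  72
156  64  66  70  68  69  69  71  68  70  75  71  70  72  70  70  72  72  83  73  71  69  71
157  68  63  62  65  62  68  68  71  71  69  70  72  72  68  72  73  71  72  71  72  68  68
158 165  94 120 126  90  68  68  69  69  75  71  70  72  71  72  72  71  70  71  69  67  90

[... 1230 characters left out ...]
4 204 204 204 203 203 204 203 205 205 204 204 205 205 206
173 204 204 204 204 204 204 204 203 204 203 205 204 205 205 205 205 204 205 204 205 205 205
174 203 205 204 204 204 204 204 204 205 205 204 204 205 206 204 206 205 205 204 205 205 205
175 203 204 205 204 205 205 204 205 205 204 204 203 205 204 205 205 205 205 205 205 205 205
176 205 204 204 204 204 203 204 204 204 204 204 204 205 204 205 205 205 205 205 205 205 205
177 204 205 204 204 204 204 204 204 204 205 205 205 205 205 204 205 204 205 204 204 205 206
4.95 [0.44446119 0.11749835 0.16978626] [-2.29323294e+00 -2.14696822e+00 -7.61894017e-05] [2.32432227e-01 2.61564382e-01 2.02783016e+00 2.54865858e-04
 8.52252088e-01 2.98122657e-01]
```

Run:
```python
from h import *
from rig import manip as m
o=down(CAB[2])
m.servo_line([.42,.117,.06],o,rate=.2);m.hold(.1);f0=m.get_contact_force()[2]
z=.045;
m.servo_line([.42,.117,z],rate=.1)
while z>.0 :
    z-=.003;m.servo_line([.42,.117,z],rate=.05)
    f=m.get_contact_force()[2]-f0
    if abs(f)>4: break
st(m,"contact?");print(z,f)
c=m.camera("scene");g=cv2.cvtColor(c["image"],cv2.COLOR_RGB2GRAY)
p=pix(c,[[.42,.117,z-.022],[.42,.117,z]])
print(p);u,v=p[0].round().astype(int)
for y in range(v-16,v+8): print(y,*["%3d"%k for k in g[y,u-9:u+10]])
print(u-9)
cv2.imwrite("pics/touch.png",c["image"][:,:,::-1])
m.servo_line([.42,.117,.08],rate=.2)
```

```text
contact? t 9.82 p [ 4.198e-01  1.170e-01 -2.000e-04] F [-0.6  1.   0.4] T [-0.02 -0.01  0.05] w -0.0001
-6.071532165918825e-18 0.04055829460125654
[[288.87337557 197.64299592]
 [288.65614869 194.3300163 ]]
182  98  76  73  68  67  68  69  69  69  69  70  72  68  66  69  68  80  83  78
183 104  85  73  71  68  70  68  68  68  68  72  69  69  97 143  79  69  71  73
184  75  73  69  68  68  71  67  70  69  70  70  70  68  78 102  90  73  71  71
185  63  68  68  71  70  69  72  69  68  71  68  71  67  69  70  92  74  71  71
186  62  64  64  65  66  68  69  68  67  69  71  71  70  69  68  78  72  69  69
187 102  81 124 130  69  67  70  69  75  71  71  68  68  70  68  67  69  67  60
188 199 200 203 207 139  71  65  68  80  71  67  68  69  95  67  65  64  86 165
189 207 209 209 211 207  89  71  93  77  77  71  70  63 173  95  84 123 201 206
190 206 206 206 208 217  92  77  95  75 101  75  68  59 212 203 201 203 211 209
191 206 206 206 208 216  91  79 103  76 107  75  66  86 213 212 209 208 207 207
192 207 207 206 207 213 104  76 104  73 107  80  64 125 211 208 207 207 207 207
193 207 206 20
[... 329 characters left out ...]
 134 133 135 136 134 134 131 158 212 211 211 211 209 208
198 133 133 134 133 133 134 134 133 135 135 135 134 132 157 157 156 155 210 209
199 131 135 133 134 135 134 135 133 134 134 133 135 133 133 131 133 130 155 211
200 141 134 135 133 134 134 134 136 133 135 136 135 136 134 134 134 132 131 157
201 134 136 134 135 134 134 133 134 135 135 134 136 135 134 135 133 133 132 132
202 133 134 135 135 134 133 134 134 133 134 134 134 135 135 135 133 209 140 134
203 135 134 135 134 135 135 135 135 135 134 134 135 135 135 135 133 163 136 135
204 134 134 136 134 133 134 133 134 135 135 135 134 135 135 135 135 133 134 134
205 136 134 136 134 134 136 135 135 134 134 135 135 136 134 133 136 135 135 134
280
```

The closed tips should have reached the worktop at TCP z = 0.022, but there was no contact even at z = 0. The reported TCP height must be off, so I'll probe on down gently to find the true offset.

Run:
```python
from h import *
from rig import manip as m
m.servo_line([.42,.117,.003],rate=.2);m.hold(.1);f0=m.get_contact_force()[2]
z=.003
while z>-.045 :
    z-=.002;m.servo_line([.42,.117,z],rate=.03)
    f=m.get_contact_force()[2]-f0
    if abs(f)>4: break
st(m,"contact?");print(z,f)
c=m.camera("scene");g=cv2.cvtColor(c["image"],cv2.COLOR_RGB2GRAY)
p=pix(c,[[.42,.117,0],[.42,.106,0]])
print(p);u,v=p[0].round().astype(int)
for y in range(v-10,v+7): print(y,*["%3d"%k for k in g[y,u-7:u+8]])
print(u-7)
m.servo_line([.42,.117,.08],rate=.25);st(m)
```

```text
contact? t 12.55 p [ 0.4202  0.117  -0.008 ] F [-3.3 -1.3 19.6] T [-0.1   0.54  0.06] w -0.0
-0.009000000000000001 19.632923466303204
[[288.65614869 194.3300163 ]
 [288.27410617 196.70004501]]
184  79  71  68  70  70  69  69  69  69  71  68  68  97  80  79
185  71  69  70  71  68  67  98  70  69  69  68  70  82  85  71
186  69  71  67  70  70  69  79  70  70  69  70  71  73  93  74
187  66  66  66  68  68  71  68  70  70  71  69  72  70  76  70
188  84  87  65  68  68  68  73  70  70  72  68  66  70  70  68
189 202 204 138  69  69  68  77  71  68  69  67  68  69  66  66
190 208 211 208  88  65  82  76  69  70  68  62 174  96  58 124
191 207 208 217  92  76 103  75 104  81  69  58 213 203 200 203
192 206 208 215 110  71 106  70 107  81  68  57 215 210 210 209
193 207 207 213 141  73 103  67 108  84  67  82 213 209 207 207
194 207 208 211 178  97 104  74 106  81  63 105 212 209 206 206
195 210 211 213 153 129 107  73 105  96 105 127 211 208 208 207
196 156 156 214 141 135 131 105 124 111 130 130 211 209 209 209
197 132 130 158 134 135 135 131 136 131 135 130 213 214 159 210
198 133 134 131 133 135 135 135 137 135 135 131 159 159 131 157
199 133 133 135 134 135 135 134 135 135 135 134 133 132 134 132
200 135 134 135 134 134 135 134 136 135 134 135 135 135 134 133
282
 t 13.11 p [0.4203 0.1171 0.0804] F [-0.5  1.1 -1. ] T [-0.02  0.    0.02] w 0.0001
```

The tips actually touch at a reported TCP z of about -0.008. With the tool pointing down, true height is reported height plus 30 mm, and the lateral position agrees. I'll correct for that and regrasp.

```bash
cat >> h.py <<'E'
DZ=.030  # true TCP height = reported + DZ (tool down)
E
python3 - <<'E'
from h import *
from rig import manip as m
o=down(DOOR[2]);g=[DOOR[0],DOOR[1]]
m.servo_line([.42,.117,.13],rate=.25)
m.move_to([*g,.13],o);m.command_gripper(.055)
m.servo_line([*g,.056],rate=.1);st(m,"down")
m.command_gripper(.0,70);st(m,"grip")
if .015<m.get_width()<.026:
    m.servo_line([*g,.07],rate=.05);st(m,"up1")
    m.servo_line([*g,.15],rate=.12);st(m,"up")
    pre=cab(-150,0,0);m.move_to([pre[0],pre[1],.135],down(CAB[2]));m.hold(.2);st(m,"pre")
    for n in C: C[n]=m.camera(n)
    pickle.dump(C,open("cams.pkl","wb"))
E
```

```text
down t 15.8 p [0.4263 0.3379 0.0564] F [ 0.4  0.4 -0.4] T [-0.03 -0.08 -0.01] w 0.0553
grip t 16.22 p [0.4263 0.3378 0.0567] F [-0.9 -0.4  6.4] T [-0.18  0.15  0.02] w 0.019
up1 t 16.65 p [0.4261 0.3377 0.0703] F [ 0.4 -0.3 -2.9] T [-0.01  0.01 -0.04] w 0.0189
up t 17.47 p [0.4255 0.3372 0.1494] F [ 0.2 -0.6 -2.2] T [-0.03 -0.05 -0.02] w 0.0195
pre t 18.56 p [0.4445 0.1176 0.135 ] F [-0.6  0.5 -2.8] T [-0.01  0.01  0.01] w 0.0188
```

Run:
```python
from h import *
from rig import manip as m
H=.0765
p=lambda x,y,z:[*cab(x,y,0)[:2],z]
m.servo_line(p(-150,0,H+.022),rate=.15)
m.servo_line(p(-100,0,H+.022),rate=.15);f0=m.get_contact_force();st(m,"mid")
m.servo_line(p(-68,0,H+.022),rate=.06);st(m,"over")
d=m.get_contact_force()-f0
if np.abs(d).max()<6:
    z=H+.022
    while z>H-.004:
        z-=.002;m.servo_line(p(-68,0,z),rate=.04)
        d=m.get_contact_force()-f0;print(round(z-H,4),d.round(1),round(m.get_position()[2]-H,4))
        if abs(d).max()>9: break
st(m,"end")
```

```text
mid t 19.53 p [0.4941 0.113  0.0989] F [ 0.2 -0.1 -2.9] T [-0.01  0.01 -0.05] w 0.0189
over t 20.22 p [0.526  0.1108 0.0983] F [-1.3  1.9 -3.5] T [ 0.15  0.23 -0.08] w 0.0191
0.02 [-0.9  0.1  0.2] 0.0198
0.018 [-1.4 -0.4 -0.4] 0.0178
0.016 [-0.9  0.3 -1.2] 0.0158
0.014 [-1.9 -0.   0.1] 0.0138
0.012 [-1.9  0.5 -0.1] 0.0118
0.01 [-2.9 -0.5  0.1] 0.0098
0.008 [-2.5  0.  -0.3] 0.0078
0.006 [-2.3  0.7 -0.5] 0.0058
0.004 [-3.   0.5  0.2] 0.0039
0.002 [-2.1 -0.5  0.5] 0.0018
-0.0 [-2.6 -0.7  0.9] -0.0
-0.002 [-8.8 -3.4 20.9] -0.0004
end t 23.22 p [0.5261 0.1107 0.0761] F [-8.6 -3.5 17.9] T [ 0.15  1.28 -0.38] w 0.019
```

Run:
```python
from h import *
from rig import manip as m
H=.0762;p=lambda x,y,z:[*cab(x,y,0)[:2],z]
m.servo_line(p(-68,0,H),rate=.04)
def go(x,y): m.servo_line(p(x,y,H),rate=.03);print(x,y,m.get_contact_force().round(1),m.get_torque().round(2))
go(-68,0)
for x in(-69,-70,-71): go(x,0)
for x in(-69.5,-68): go(x,0)
for y in(2,3,0,-2,-3,0): go(-68,y)
for x in(-67,-66,-65):
    go(x,0)
    if m.get_contact_force()[0]<-12: break
st(m)
```

```text
-68 0 [-6.1 -0.7  7.4] [-0.01  0.77 -0.34]
-69 0 [-0.4 -2.6  3.6] [-0.2   0.02 -0.17]
-70 0 [ 4.1 -3.1  1.5] [-0.3  -0.92 -0.41]
-71 0 [ 6.7 -3.4 -0.7] [-0.51 -1.25 -0.61]
-69.5 0 [ 4.4 -2.1  1.3] [-0.24 -0.99 -0.42]
-68 0 [ 1.2 -1.4  4.7] [-0.04 -0.37 -0.22]
-68 2 [ 0.6 -5.7  5.5] [-0.53 -0.37 -0.21]
-68 3 [  0.7 -10.4   8. ] [-1.28 -0.35 -0.26]
-68 0 [ 1.1 -3.   4.1] [ 0.01 -0.39 -0.24]
-68 -2 [1.5 6.  3. ] [ 1.34 -0.37 -0.34]
-68 -3 [ 1.1 10.7  0.7] [ 2.08 -0.29 -0.37]
-68 0 [0.5 1.6 4.1] [ 0.85 -0.27 -0.2 ]
-67 0 [-2.3  4.1  7. ] [ 1.23  0.24 -0.18]
-66 0 [-7.2  6.2 10.4] [ 1.28  0.71 -0.26]
-65 0 [-9.5  6.7 13.7] [ 1.41  1.26 -0.25]
 t 27.22 p [0.526  0.1113 0.0761] F [-9.5  6.7 13.7] T [ 1.41  1.26 -0.25] w 0.0188
```

The x and y reactions show the knuckles captured on both pins, and the door seats at exactly the hung height. I'll release it, go above the hatch bar and look.

Run:
```python
from h import *
from rig import manip as m
H=.0762;p=lambda x,y,z:[*cab(x,y,0)[:2],z]
m.servo_line(p(-66,0,H),rate=.04)
m.command_gripper(.045,60);st(m,"open")
m.servo_line(p(-67.5,0,H+.05),rate=.1);st(m,"clear")
m.servo_line(p(-67.5,0,.34),rate=.3)
m.move_to(p(105,0,.335),down(CAB[2]));m.command_gripper(.06);st(m,"above bar");print(m.get_joint_positions().round(2))
for n in C: C[n]=m.camera(n)
pickle.dump(C,open("cams.pkl","wb"))
a=cv2.resize(C["scene"]["image"][95:225,300:400],None,fx=4.5,fy=4.5,interpolation=cv2.INTER_CUBIC)
b=cv2.resize(C["top"]["image"][150:215,240:335],None,fx=3.6,fy=3.6,interpolation=cv2.INTER_CUBIC)
b=np.vstack([b,np.zeros((a.shape[0]-b.shape[0],b.shape[1],3),np.uint8)])
cv2.imwrite("pics/hung.png",np.hstack([a,b])[:,:,::-1])
```

```text
open t 27.83 p [0.5278 0.1105 0.0759] F [0.3 0.3 0.1] T [-0.    0.01  0.03] w 0.0455
clear t 28.48 p [0.5264 0.1108 0.1261] F [ 0.4 -0.1 -0.6] T [ 0.03  0.02 -0.  ] w 0.045
above bar t 30.38 p [0.698  0.0993 0.3359] F [-0.8  0.5 -0.5] T [ 0.05 -0.04  0.01] w 0.06
[0.12 0.45 1.32 0.   1.37 0.19]
```

View pics/hung.png

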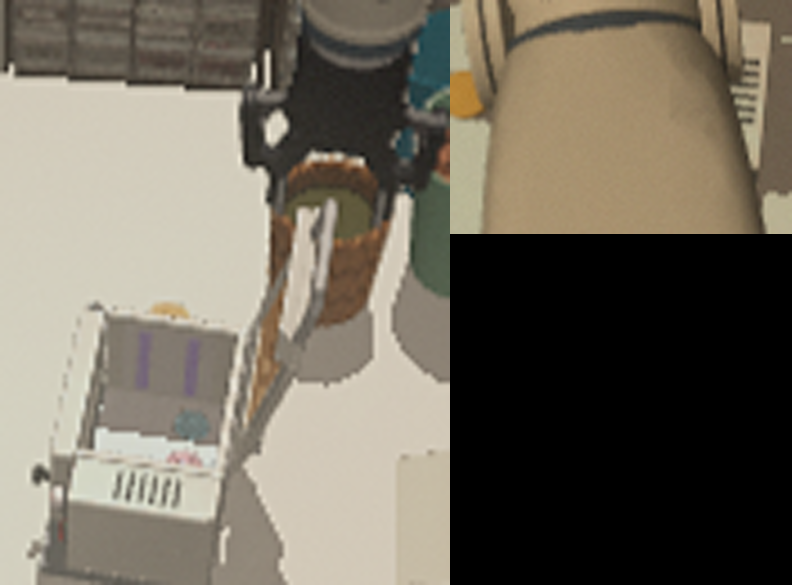

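The picture shows the door hanging shut, its top strip running from (92,308) to (62,455) parallel to the front with the knob outside at (40,475). The bar runs from (330,200) to (318,300), between the open fingers at x 275 and 390. Next I'll grip the bar and lower the hatch.

```bash
cat > arc.py <<'E'
from h import *
def bar(a): return 62.5-187*np.cos(a)+np.sin(a),124+187*np.sin(a)+np.cos(a)
E
python3 - <<'E'
from arc import *
from rig import manip as m
x0,z0=bar(1.8);z=z0/1e3+.003-DZ
p=lambda x,z:[*cab(x,0,0)[:2],z]
f0=m.get_contact_force();ok=True
for zz in (z+.03,z+.02,z+.01,z):
    m.servo_line(p(x0,zz),rate=.1);d=m.get_contact_force()-f0
    if abs(d).max()>6: ok=False;break
st(m,"at bar")
if ok:
    m.command_gripper(0,50);st(m,"grip")
E
```

```text
at bar t 31.63 p [0.6992 0.0989 0.2781] F [-0.2 -0.5  0. ] T [-0.03  0.02 -0.07] w 0.0599
grip t 32.16 p [0.6999 0.099  0.2793] F [0.7 0.2 1.8] T [-0.01 -0.11 -0.15] w 0.0078
```

The width of 7.8 mm on a 10 mm bar suggests the bar sits near the pad tips. I'll regrip 9 mm lower and compare.

Run:
```python
from arc import *
from rig import manip as m
x0,z0=bar(1.8);z=z0/1e3+.003-DZ-.009
p=lambda x,z:[*cab(x,0,0)[:2],z]
f0=m.get_contact_force()
m.command_gripper(.04);m.servo_line(p(x0,z),rate=.05);st(m,"lower")
if abs(m.get_contact_force()-f0).max()<6:
    m.command_gripper(0,50);st(m,"grip")
```

```text
lower t 32.9 p [0.6992 0.0989 0.269 ] F [-0.1 -0.2 -0. ] T [-0.02  0.02  0.01] w 0.0397
grip t 33.29 p [0.6998 0.0989 0.2702] F [-0.8 -0.1  0.4] T [ 0.04 -0.11 -0.18] w 0.0085
```

Run:
```python
from arc import *
from rig import manip as m
off=m.get_position()[2]-bar(1.8)[1]/1e3
print(off)
for a in np.linspace(1.8,0.15,16)[1:]:
    x,z=bar(a);m.servo_line([*cab(x,0,0)[:2],z/1e3+off],rate=.07)
    F=m.get_contact_force();print(round(a,2),F.round(1),round(m.get_width(),4),m.get_position().round(3),round(m.get_time(),2))
    if np.abs(F).max()>30: break
```

```text
-0.03571484042254297
1.69 [0.6 1.6 0.3] 0.0084 [0.679 0.101 0.274] 33.73
1.58 [1.7 5.2 4. ] 0.0081 [0.659 0.102 0.276] 34.17
1.47 [1.9 7.2 2.4] 0.0082 [0.638 0.104 0.275] 34.62
1.36 [1.1 7.2 3.8] 0.0085 [0.618 0.105 0.272] 35.06
1.25 [1.6 8.  1.1] 0.0088 [0.598 0.107 0.266] 35.5
1.14 [0.8 9.4 1.7] 0.0084 [0.579 0.109 0.258] 35.94
1.03 [-0.7 10.3  0.2] 0.0083 [0.56  0.11  0.248] 36.38
0.92 [ 1.7 10.9  0.2] 0.0089 [0.544 0.111 0.237] 36.83
0.81 [ 3.8 13.7 -1.7] 0.0086 [0.529 0.113 0.224] 37.27
0.7 [ 4.8 14.5 -2.4] 0.0086 [0.515 0.114 0.209] 37.71
0.59 [ 4.7 15.1 -2.1] 0.0082 [0.503 0.115 0.193] 38.15
0.48 [ 5.2 15.7 -2.8] 0.0086 [0.492 0.115 0.175] 38.59
0.37 [ 4.  14.4 -2.2] 0.0084 [0.484 0.116 0.157] 39.03
0.26 [ 2.  12.2 -0.8] 0.0087 [0.477 0.116 0.137] 39.48
0.15 [ 1.8  9.8 -1.2] 0.0085 [0.473 0.115 0.117] 39.92
```

Run:
```python
from arc import *
from rig import manip as m
off=-.0357
y=0
for a in list(np.arange(.12,-.031,-.015)):
    x,z=bar(a);m.servo_line([*cab(x,y,0)[:2],z/1e3+off],rate=.03)
    F=m.get_contact_force();print(round(a,3),F.round(1),m.get_position().round(4),round(m.get_time(),2))
    if F[2]>9 or np.abs(F).max()>30: break
```

```text
0.12 [-0.   9.4  1. ] [0.4719 0.1155 0.1117] 40.25
0.105 [ 2.1  7.3 -0.7] [0.4714 0.1152 0.1087] 40.5
0.09 [ 2.8  7.  -0.3] [0.4711 0.1152 0.106 ] 40.75
0.075 [ 1.6  8.4 -1.3] [0.4709 0.1152 0.1032] 41.0
0.06 [0.9 8.2 0.1] [0.4707 0.1152 0.1004] 41.25
0.045 [ 1.5  8.  -0.5] [0.4705 0.1152 0.0976] 41.5
0.03 [0.4 7.2 0.1] [0.4704 0.1152 0.0948] 41.75
0.015 [0.  8.2 0.9] [0.4703 0.1152 0.092 ] 42.0
0.0 [ 2.6  5.4 -0.6] [0.4701 0.115  0.0891] 42.25
-0.015 [-2.2  5.4 13.7] [0.4701 0.115  0.0874] 42.5
```

Run:
```python
from arc import *
from rig import manip as m
P=m.get_position()
m.servo_line([P[0],P[1]+.0005,P[2]+.001],rate=.02)
m.command_gripper(.026,40);st(m,"rel")
P=m.get_position()
m.servo_line([P[0],P[1],P[2]+.06],rate=.08);st(m,"up")
m.servo_line([P[0]-.04,P[1],P[2]+.2],rate=.3)
m.set_joints([1.128,0.423,1.63,0,1.089,-0.019]);m.hold(.3);st(m,"away")
for n in C:
    C[n]=m.camera(n);cv2.imwrite(f"pics/end_{n}.png",C[n]["image"][:,:,::-1])
    g=cv2.cvtColor(C[n]["image"],cv2.COLOR_RGB2GRAY)
    for lab,q in(("bar",cab(-124.5,0,125)),("bar+y",cab(-124.5,35,125)),("bar-y",cab(-124.5,-35,125)),("lip/front edge",cab(-87.5,0,128))):
        u,v=pix(C[n],q)[0];print(n,lab,u.round(1),v.round(1),end=" ")
        if n=="top": i=int(round(v));print(i-8,g[i-8:i+9,int(round(u))].tolist())
        else: i=int(round(u));print(i-8,g[int(round(v)),i-8:i+9].tolist())
pickle.dump(C,open("cams.pkl","wb"))
a=cv2.imread("pics/top0.png");b=cv2.imread("pics/end_top.png")
d=cv2.absdiff(a,b).max(2)
for nm,(x,y,r) in dict(jar=(244,177,8),tub=(395,225,17),mug=(457,225,20)).items(): print(nm,int((d[y-r:y+r,x-r:x+r]>40).sum()),4*r*r)
```

```text
rel t 43.08 p [0.4698 0.1153 0.0882] F [ 0.9  0.2 -0.2] T [ 0.05 -0.02  0.04] w 0.0263
up t 43.98 p [0.4694 0.1152 0.1479] F [-0.4  0.1 -0.6] T [-0.02 -0.04 -0.01] w 0.0258
away t 46.69 p [0.2575 0.5692 0.2236] F [0.6 0.1 1.1] T [ 0.01 -0.01 -0.  ] w 0.0262
scene bar 301.1 175.8 293 [204, 203, 204, 205, 205, 204, 207, 162, 186, 152, 174, 205, 205, 204, 205, 206, 204]
scene bar+y 302.9 168.2 295 [203, 203, 203, 204, 204, 204, 207, 164, 184, 150, 174, 204, 206, 205, 205, 206, 206]
scene bar-y 299.3 183.6 291 [204, 203, 205, 204, 204, 205, 208, 165, 191, 141, 171, 207, 206, 205, 205, 206, 206]
scene lip/front edge 311.4 176.7 303 [201, 206, 205, 205, 204, 204, 204, 205, 206, 201, 201, 202, 201, 203, 202, 208, 144]
top bar 283.0 217.6 210 [172, 174, 171, 172, 174, 146, 120, 134, 127, 148, 173, 172, 172, 173, 174, 172, 172]
top bar+y 270.3 216.6 209 [173, 171, 173, 173, 172, 144, 115, 129, 125, 151, 173, 173, 174, 173, 173, 175, 173]
top bar-y 295.7 218.5 211 [172, 173, 171, 173, 175, 136, 103, 131, 132, 130, 158, 172, 174, 172, 171, 170, 174]
top lip/front edge 284.0 204.1 196 [168, 167, 167, 167, 170, 168, 168, 148, 150, 172, 173, 171, 172, 172, 172, 174, 172]
jar 0 256
tub 0 1156
mug 0 1600
```

```bash
python3 -c "
from rig import manip as m
print(m.sign_off())"
```

```text
the job is handed in; nothing more can be done
None
```

The job is handed in at about 47 s: the door is hung and shut on both pins, and the hatch was lowered under grip until fully closed (both cameras put its bar at the closed position); the mug, tub and jar are unmoved, and nothing went inside the cabinet near the pendants.

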